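# Blind-stamp a notebook cover on a lever blocking press

### The arm

A 6-joint arm with a two-finger parallel gripper is mounted at the origin on the work surface. World frame = base frame: x ahead of the robot, y to its left, z up, the work surface at z = 0. Lengths are in m, angles in rad, forces in N, time in s.
With the tool pointing down it reaches from about 0.25 to 0.775 m from the base axis. Payload 4 kg.
Tool frame: the origin (TCP) lies at the centre of the arm's flange, where the gripper is bolted on; the fingertips stand 199 mm ahead of it and the grasp point (between the pads) lies 180 mm ahead of it; z points along the fingers, y is the line along which they close (so a half turn about z gives the same grasp; the last joint's range is limited). The gripper opens to 94 mm and grips with 3 to 60 N. Pads are 16 mm wide; open, the fingers measure 119 mm over their backs; the gripper's body (75 mm by 177 mm) begins 78 mm behind the grasp point.
Start: joints at [-1.351, 0.087, 1.371, -0, 1.684, -0.103], TCP at [0.174, -0.522, 0.405] pointing down, gripper open.
Joint ranges: [-3.1, 3.1], [-0.76, 2.03], [0.27, 2.55], [-1.08, 4.22], [0.17, 2.65], [-2.57, 2.57]. Speed limits (rad/s): [2.79, 2.79, 3.14, 3.14, 3.14, 3.14].

### API

Orientations are given as [roll, pitch, yaw] about the fixed x, y, z axes, in that order (R = Rz(yaw) Ry(pitch) Rx(roll)).
In Python, from bench import robot, eyes, models gives the robot as it stands.
- The arm moves only by the tool step_arm, never from a script. Its argument "commands" is a list that holds one entry, the list of rows, each a list of 7 numbers: the shift along the tool's x, y, z in mm, then the turn, a rotation vector about the tool's x, y, z in rad, then the finger opening in mm, from 0 to 94. In form: [[[tx, ty, tz, wx, wy, wz, gripper], ...]]. A call has 1 to 20 rows; each row shifts and turns the commanded pose from where the row before left it, along the tool's axes as they then stand; what a row does not reach is not made up. A row lasts 1/8 s, in which the tool goes at most 62.5 mm and 10.7 degrees, less where a joint would pass 70% of its speed; a pose out of reach is approached as far as the arm can. A call is refused whole if a number of a shift passes 62.5 or a number of a turn 0.188, either way. A call with a gripper value outside its range is refused whole. The fingers move at their own pace and stop on an object; the grip force is fixed at half the most. Time passes only in rows, so rows that do not move let the fingers close. It gives the time, the measured TCP pose, the force, the opening and the grip force at its end, in the units of the state.
- robot.get_obs(): the state, without advancing time (a new reading comes with each control period).
- eyes.snapshot(name): name is "scene" or "side" or "wrist"; returns a dict with "color" (384x512x3 uint8, red, green, blue), "camera_matrix" (3x3 intrinsics, pixels), "eye" and "rotation" of the camera in the world; the wrist camera has in their place "tool_from_camera" (4x4, takes a point from camera to tool coordinates, whose origin is the TCP and whose axes are the flange's). Camera axes: x right, y up, looking along -z (the intrinsics and any distortion apply to the point x, -y, -z); pixel columns grow to the right and rows downward; lengths in m; the calibration is good to about 2 mm. The wrist camera is an equidistant fisheye: a pixel r from the principal point sees the ray r / f radians off the axis. A picture is of the moment at which its call begins: read the wrist's pose just before it. There is no depth.
- robot.close_job(): hands the job in; it is judged then, once.
Trained networks look in a picture, given as the dict that the camera call returned (one of the last four; its "shot" number tells which), for a name from the list of things; names that differ only in an ending like _2 or _b are one class to them, and where a whole thing is asked for, a point or a joint stands for the part that bears it (a point fixed in the world has none). Each returns a list of dicts, best first, with "confidence" (0 to 1); they miss things now and then, are a little off and sometimes report something else, mostly with a low value. They report only what shows in the picture. A call takes as long as a camera call. They do not tell look-alikes from the thing itself.
- models.masks_of(picture, query): "mask" (384x512 bool, what is visible of it) and "xy" ([column, row] in pixels, amid what is visible of it).
- models.tip_of(picture, query): "xy" ([column, row] in pixels: a listed point, or the origin of a listed thing).
The state is a dict: "time": time; "joint_positions": joint angles; "qvel": joint speeds; "joint_torque": joint torques, N m; "tool_pos": TCP position; "ee_rot": TCP orientation; "wrist_force": force on the tool from outside, world axes, zero at the start; "wrist_torque": the same for the moment, N m; "width": finger opening in m; "finger_force": force on a finger pad.
Only numpy, scipy, OpenCV 4.12 (cv2) and the standard library are available. Lean on these libraries where they do the work, as an engineer would, in place of code of your own. Each camera call takes 0.05 s, during which the arm holds its last target. There are 200 camera calls.

### The job

Blind-stamp the blue notebook on the bed of the bookbinder's lever press: with the safety catch still on, slide the notebook until its head edge is tight and square against the two rear stops and its spine tight against the side lay. Then flip the red safety catch right back, and only then pull the lever fully down so that the die presses on the cover, and finish while still holding the lever down. Leave the other things on the bench where they are.

Things in the scene. Friction and masses are not known exactly. Their poses are not given: they have to be found in the camera images.
- press: Dark green portal press, fixed: base 300 x 320 mm; bed top 45 mm above the table. Columns' inner faces at press y = +-105 mm; crosshead 50 mm deep in x, 280 wide in y, 135 to 215 mm above the table. Origin on the table under the crosshead's middle; +x to the back (within 0.15 rad of away from the robot), +y to the lever's side, z up.
- rear_stops (a point): Point on the bed midway between the two brass rear stops, in line with their front faces: press x = +35 mm, y = 0, 45 mm above the table. Stops at y = +-38 mm, each 16 mm wide and 15 mm high above the bed. The bed spans press x -200 to +70 mm, y +-100 mm. Registered, the notebook's origin is 95 mm in front (-x) of this point.
- side_lay (a point): Point on the bed at the middle of the inner face of the brass side lay, a bar 180 mm long along press x and 13 mm high above the bed: press x = -70 mm, y = +50 mm. Registered, the notebook's origin is 50 mm to the -y side of this face.
- book: Dark blue hardback notebook, 190 mm (its x, head edge at +x) x 100 mm (its y, spine at +y) x 18 mm thick, 0.19 to 0.31 kg, flat on the bed, 14 to 40 mm short of home each way, skewed to 0.1 rad. Origin at its underside's centre. A few newtons slide it; it swivels if pushed off its middle. 15 N on its long side, near the middle, squares it on the lay. Its front 130 mm lie before the crosshead.
- die: Brass stamping die 26 x 60 mm under an aluminium holder on the ram, over the notebook's head end; origin at the centre of its face, 73 mm above the table with the lever up (10 mm over the cover). The lever drives it down 18 mm per radian; then springs behind it press it on the cover with 10 to 27 N.
- catch (a joint): Safety catch, hinge along press y at press x = +40 mm, 205 mm above the table. 0 to 0.06 (start): its hook is over the latch pin of the lever's hub and the lever cannot be pulled (it only gives 0.1 rad, stiffly). 1.3 rad: flipped right back, away from the robot, on its stop. It stays where it is left (about 1 N at the tab moves it).
- catch_tab (a point): On the middle line of the red tab (34 mm wide in press y, 10 thick, 46 long), 55 mm from the hinge axis, tab end 18 mm farther. At catch 0 the tab leans 0.61 rad towards the robot: this point at press x = +8 mm, y = +85 mm, 250 mm above the table; at 1.3 it leans 0.69 rad away. Push it to press +x with closed fingers.
- lever (a joint): Press lever on the +y outer side: hinge along press y through press x = 0, 175 mm above the table. 0 (start): up, leaning to the robot 45 degrees above level; 0.925 rad: fully down on its stop, 8 degrees below level. A spring pulls it back up: about 3 N at the ball when up, 11 N when down on the notebook.
- ball (a point): Ball at the end of that lever (a 14 mm steel rod): black, 34 mm diameter. This point is the ball's centre, 180 mm from the hinge axis, at press y = +147 mm; 302 mm above the table when up, 150 mm when fully down. Take the ball from above, fingers either side in press y, or press it down from above.
- finished_books: Bystander: two finished notebooks, red and ochre, one on the other, 190 x 100 x 36 mm; origin at the underside's centre.
- bone_folder: Bystander: cream bone folder, 160 x 22 x 5 mm; origin at the underside's centre.
- glue_pot: Bystander: yellow glue pot, 72 mm diameter, 85 mm high; origin at the underside's centre.
- marble_block: Bystander: dark green stone weight, 90 x 60 x 55 mm; origin at the underside's centre.
- tape_roll: Bystander: red ring of tape, 90 mm diameter, 19 mm high; origin at the underside's centre.
- die_case: Bystander: open wooden case with brass dies, 120 x 90 x 25 mm; origin at the underside's centre.
- pencil: Bystander: yellow pencil, 170 x 8 mm, lying; origin under its middle.
Not all that is in view belongs to the job. There is more than one size of the book; the one meant has the size given above.

How it is judged:
On the way, in this order (a step that is already met when the one before it is completed fails the run):
1. the notebook is square against both rear stops and the side lay, catch on, lever up (x of book in the frame of press between -0.063 and -0.057 m and y of book in the frame of press between -0.003 and 0.003 m and angle between the x axis of book and the x axis of press, either way round below 0.02 rad and angle between book's own z axis and vertical below 0.03 rad and z of book in the frame of press below 0.049 m and value of joint catch below 0.2 rad and value of joint lever below 0.12 rad), for 0.2 s.
2. the safety catch is flipped back while the lever is still up (value of joint catch above 0.9 rad and value of joint lever below 0.12 rad), for 0.1 s.
3. the lever is pulled fully down by the robot and the die presses on the cover (value of joint lever above 0.82 rad and contact force between die and book above 14 N and contact force between the fingers and lever above 2 N), for 0.3 s.
At the end, for the whole second after the job is handed in: robot still holding the lever (over 2 N) beyond 0.82 of 0.925 rad; die presses the notebook with over 14 N; catch back beyond 0.9 rad; notebook flat on the bed, within 3 mm of tight against rear stops and side lay, within 0.02 rad of square (all of step 3 and x of book in the frame of press between -0.063 and -0.057 m and y of book in the frame of press between -0.003 and 0.003 m and angle between the x axis of book and the x axis of press, either way round below 0.02 rad and angle between book's own z axis and vertical below 0.03 rad and z of book in the frame of press below 0.049 m and value of joint catch above 0.9 rad); the arm keeps its last pose, push and grip.
It fails at once if another thing on the bench is shifted by more than 30 mm (distance of any of finished_books, bone_folder, glue_pot, marble_block, tape_roll, die_case, pencil from where it was at the start of the episode above 0.03 m).
It fails at once if the die is brought down on the cover while the notebook is not registered (contact force between die and book above 3 N and not (x of book in the frame of press between -0.063 and -0.057 m and y of book in the frame of press between -0.003 and 0.003 m and angle between the x axis of book and the x axis of press, either way round below 0.02 rad and angle between book's own z axis and vertical below 0.03 rad and z of book in the frame of press below 0.049 m)).
It also fails if it takes over 67 s, if anything falls off the work surface, if the arm or the gripper's body presses on something with over 40 N, if the wrist force passes 120 N, or if a joint passes its speed limit or range.

## Working session

There is one attempt and no reset: what is moved stays moved. The work goes in short steps, Python scripts to look and compute and a tool call to move; the robot and the scene stay as the last step left them, time stands still between calls to the robot, and variables do not carry over. Pictures are saved under pics/ and viewed, at most 10 in all, crops included, and the job is handed in when it is done.

Besides the shell and the picture viewer there is one more tool, called as a command line: name --argument value ..., lists and objects as JSON in quotes. step_arm: Moves the arm, as the interface text tells. Its arguments: {"type":"object","properties":{"commands":{"type":"array"}},"required":["commands"]}

```bash
mkdir -p pics; ls; cat > h.py <<'E'
import numpy as np,cv2
from scipy.spatial.transform import Rotation as R
from bench import robot,eyes,models
def pix(s,P):
    P=np.atleast_2d(P);c=(P-s['eye'])@np.array(s['rotation']);K=s['camera_matrix']
    u=c[:,:2]/-c[:,2:];return np.c_[K[0][0]*u[:,0]+K[0][2],-K[1][1]*u[:,1]+K[1][2]]
def onz(s,xy,z):
    K=np.array(s['camera_matrix']);d=np.array([(xy[0]-K[0,2])/K[0,0],-(xy[1]-K[1,2])/K[1,1],-1])
    d=np.array(s['rotation'])@d;e=np.array(s['eye']);return e+d*(z-e[2])/d[2]
def save(s,n):cv2.imwrite('pics/'+n,s['color'][:,:,::-1])
E
python3 - <<'E'
from h import *
o=robot.get_obs();print(o)
for n in('scene','side'):
    s=eyes.snapshot(n);save(s,n+'.png');print(n,s['eye'],s['rotation'],s['camera_matrix'],s.keys())
    for q in('press','rear_stops','side_lay','book','die','catch_tab','ball'):
        print(q,[(np.round(t['xy']),round(t['confidence'],2)) for t in models.tip_of(s,q)[:3]])
E
```

```text
pics
{'time': 0.0, 'joint_positions': array([-1.35111604e+00,  8.79500885e-02,  1.37223821e+00, -2.96170424e-05,
        1.68359552e+00, -1.03062914e-01]), 'qvel': array([-5.00639620e-04, -7.56315482e-05, -1.21618079e-03,  9.60493153e-04,
        1.15187827e-03, -1.39060310e-03]), 'joint_torque': array([ 7.96606514e-05, -3.40183210e+01, -3.02424681e+01,  7.17113307e-02,
        3.28652398e-02, -1.66130549e-04]), 'tool_pos': array([ 0.1744294 , -0.52148986,  0.40351453]), 'ee_rot': array([-3.13941008e+00, -1.96149207e-04,  3.22739687e-01]), 'wrist_force': array([-0.29361785,  0.34296635,  0.20682173]), 'wrist_torque': array([-0.02595733, -0.01706937, -0.02010651]), 'finger_force': 0.0, 'width': 0.09393274131068244}
scene [0.85627307 0.75058807 1.39288553] [ 0.59133185 -0.00271335  2.6124714 ] [[420.38851028   0.         259.2693814 ]
 [  0.         420.38851028 191.47733258]
 [  0.           0.           1.        ]] dict_keys(['color', 'camera_matrix', 'eye', 'rotation', 'shot'])
press [(array([216., 245.]), 0.68)]
rear_stops [(array([206., 247.]), 0.88), (array([210., 192.]), 0.69)]
[... 190 characters left out ...]
y([267., 214.]), 0.6)]
side [ 0.14841013 -0.75626679  1.29765733] [ 0.66103728 -0.01882306 -0.33195524] [[473.7350784    0.         255.28619501]
 [  0.         473.7350784  198.21981098]
 [  0.           0.           1.        ]] dict_keys(['color', 'camera_matrix', 'eye', 'rotation', 'shot'])
press [(array([307., 212.]), 0.84), (array([209., 192.]), 0.4), (array([368., 296.]), 0.34)]
rear_stops []
side_lay [(array([283., 205.]), 0.7), (array([305., 308.]), 0.66)]
book [(array([292., 217.]), 0.96), (array([190., 146.]), 0.87)]
die [(array([276., 152.]), 0.65), (array([310., 203.]), 0.49)]
catch_tab [(array([308., 146.]), 0.74), (array([369., 293.]), 0.16)]
ball [(array([258., 133.]), 0.52)]
```

```bash
python3 - <<'E'
import re
t=open('h.py').read().replace("np.array(s['rotation'])","rot(s)").replace("def pix","def rot(s):return R.from_euler('xyz',s['rotation']).as_matrix()\ndef pix",1)
open('h.py','w').write(t)
import cv2,numpy as np
a=cv2.imread('pics/scene.png');b=cv2.imread('pics/side.png')
A=cv2.resize(a[130:330,120:420],(800,533));B=cv2.resize(b[90:290,130:430],(800,533))
cv2.imwrite('pics/a.png',A);cv2.imwrite('pics/b.png',B)
E
```

```text
(no output)
```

View pics/a.png

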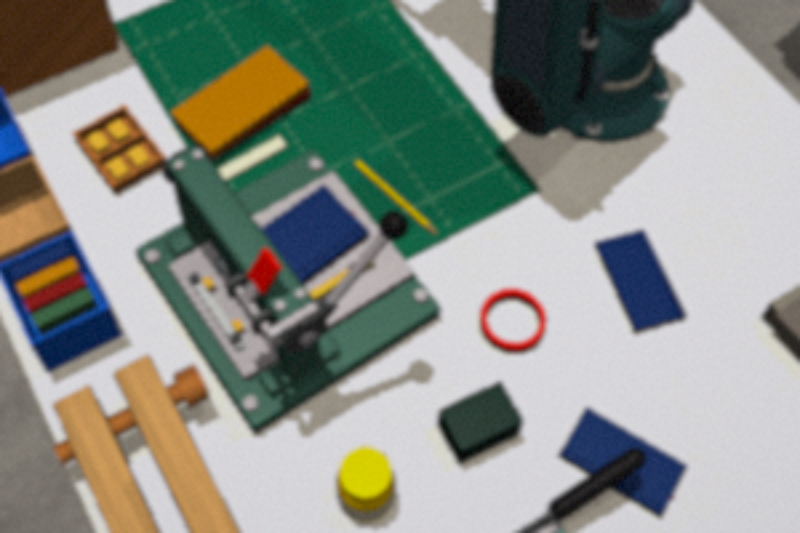

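View pics/b.png

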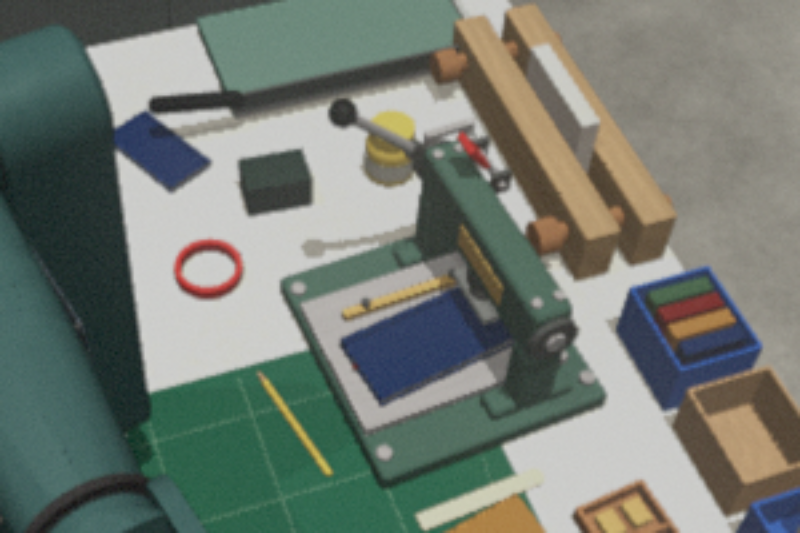

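Scene crop: notebook candidates are the one on the press bed (crop 310,230 → full ~(236,216)) and two loose blue ones on the bench (full ~(360,235) and (353,303)). The one on the bed is meant: it lies on the press and is the larger, and both crops confirm it. The ball is at crop (393,224), the tab at (264,270).

```bash
cat > fit.py <<'E'
from h import *
from scipy.optimize import least_squares
c=lambda p:np.array(p)/2.6667
S=eyes.snapshot('scene');D=eyes.snapshot('side')
def W(q,P):
    P=np.atleast_2d(P).astype(float);t=q[2];cs,sn=np.cos(t),np.sin(t)
    return np.c_[q[0]+cs*P[:,0]-sn*P[:,1],q[1]+sn*P[:,0]+cs*P[:,1],P[:,2]]
sc=[((-.200,.1,.045),(412,277)),((-.2,-.1,.045),(328,172)),((-.1273,.147,.302),(393,224)),((.008,.085,.25),(264,270))]
sd=[((-.200,.1,.045),(302,303)),((-.2,-.1,.045),(368,432)),((-.1273,.147,.302),(343,112)),((-.16,.05,.058),(343,315))]
bs=[('S',(439,310),0,1),('S',(262,425),1,1),('S',(140,250),1,-1),('D',(283,283),0,1),('D',(385,475),0,-1),('D',(605,395),1,-1)]
def res(q):
    r=[]
    for s,L,o in((S,sc,(120,130)),(D,sd,(130,90))):
        r.append(pix(s,W(q,[p for p,_ in L]))-(c([u for _,u in L])+o))
    for n,u,b,y in bs:
        s,o=(S,(120,130)) if n=='S' else (D,(130,90))
        r.append(pix(s,W(q,[q[3]+.3*b,.16*y,q[4]]))-(c(u)+o))
    return np.vstack(r).ravel()
f=least_squares(res,[.6,0,0,-.215,.03],loss='soft_l1')
print(f.x.round(4));print(f.fun.reshape(-1,2).round(1))
np.save('q.npy',f.x)
q=f.x
# book from segment, top plane z=.063
for s,n in((S,'S'),(D,'D')):
    for m in models.masks_of(s,'book'):
        w=onz(s,m['xy'],.063);print(n,m['xy'],m['mask'].sum(),round(m['confidence'],2),w.round(3))
for n in ('finished_books','bone_folder','glue_pot','marble_block','tape_roll','die_case','pencil'):
    print(n,[onz(S,t['xy'],0).round(3)[:2] for t in models.tip_of(S,n)[:1]])
I=np.hstack([S['color'],D['color']])[:,:,::-1].copy()
E
python3 fit.py
```

```text
[ 0.6476  0.0685  0.09   -0.2088  0.0237]
[[-0.6 -2. ]
 [-0.1 -0.1]
 [-0.8  0.7]
 [-0.1 -0.2]
 [-1.2 -0.2]
 [-0.4 -1.2]
 [-0.7  0.2]
 [ 0.7  0.3]
 [ 1.  -0.9]
 [-3.1  2.3]
 [-3.1  0.5]
 [-3.3 -0.9]
 [-1.3  2.9]
 [ 0.4 -0.1]]
S [240.3, 216.9] 875 0.85 [0.519 0.043 0.063]
S [351.9, 298.6] 744 0.84 [0.354 0.496 0.063]
D [190.8, 148.3] 596 0.97 [0.338 0.431 0.063]
D [291.6, 215.3] 1461 0.62 [0.572 0.042 0.063]
finished_books [array([ 0.49 , -0.252])]
bone_folder [array([ 0.562, -0.169])]
glue_pot [array([0.633, 0.377])]
marble_block [array([0.466, 0.375])]
tape_roll []
die_case [array([ 0.705, -0.262])]
pencil [array([ 0.38 , -0.003])]
```

step_arm --commands '[[[0,0,0,0,0,0.117,0],[0,0,0,0,0,0.117,0],[31,-42.5,-4,0,0,0,0],[31,-42.5,-4,0,0,0,0],[31,-42.5,-4,0,0,0,0],[31,-42.5,-4,0,0,0,0],[31,-42.5,-4,0,0,0,0],[31,-42.5,-4,0,0,0,0],[31,-42.5,-4,0,0,0,0],[31,-42.5,-4,0,0,0,0],[31,-42.5,-4,0,0,0,0],[31,-42.5,-4,0,0,0,0],[31,-42.5,-4,0,0,0,0],[31,-42.5,-4,0,0,0,0],[0,0,0,0,0,0,0],[0,0,0,0,0,0,0]]]'

```text
time: 3.35
tool_pos: [0.4996, 0.0192, 0.4525]
ee_rot: [3.141, 0.001, 0.089]
wrist_force: [-0.1, -0.3, 0.1]
width: 0.0005
finger_force: 0.0
```

```bash
cat >> h.py <<'E'
def wpix(o,s,P):
    Rt=R.from_euler('xyz',o['ee_rot']).as_matrix();T=np.array(s['tool_from_camera']);K=s['camera_matrix']
    p=(np.atleast_2d(P)-o['tool_pos'])@Rt;p=(p-T[:3,3])@T[:3,:3]
    p=p*[1,-1,-1];r=np.hypot(p[:,0],p[:,1]);th=np.arctan2(r,p[:,2]);k=th/np.maximum(r,1e-9)
    return np.c_[K[0][0]*k*p[:,0]+K[0][2],K[1][1]*k*p[:,1]+K[1][2]]
def wonz(o,s,xy,z):
    Rt=R.from_euler('xyz',o['ee_rot']).as_matrix();T=np.array(s['tool_from_camera']);K=s['camera_matrix']
    a=np.array([(xy[0]-K[0][2])/K[0][0],(xy[1]-K[1][2])/K[1][1]]);th=np.hypot(*a);d=np.r_[a/th*np.sin(th),np.cos(th)]*[1,-1,-1]
    d=Rt@T[:3,:3]@d;e=o['tool_pos']+Rt@T[:3,3];return e+d*(z-e[2])/d[2]
def W(q,P):
    P=np.atleast_2d(P).astype(float);t=q[2];cs,sn=np.cos(t),np.sin(t)
    return np.c_[q[0]+cs*P[:,0]-sn*P[:,1],q[1]+sn*P[:,0]+cs*P[:,1],P[:,2]]
def inp(q,w):
    d=np.array(w)[:2]-q[:2];t=q[2];return np.array([np.cos(t)*d[0]+np.sin(t)*d[1],-np.sin(t)*d[0]+np.cos(t)*d[1]])
E
cat > look.py <<'E'
from h import *
import sys,pickle
q=np.load('q.npy');o=robot.get_obs();s=eyes.snapshot('wrist');pickle.dump((o,s),open('w.pkl','wb'))
print(o['tool_pos'],o['ee_rot'],inp(q,o['tool_pos']),s['camera_matrix'][0],s['tool_from_camera'])
I=s['color'][:,:,::-1].copy()
I=cv2.resize(I,(800,600))
for p,col in [((-.2,.1,.045),(0,0,255)),((-.2,-.1,.045),(0,0,255)),((-.16,.05,.058),(0,255,255)),((-.1273,.147,.302),(255,0,255)),((.008,.085,.25),(255,255,0)),((-.025,-.14,.215),(0,255,0)),((-.025,.14,.215),(0,255,0))]:
    u=wpix(o,s,W(q,p))[0]*1.5625;cv2.circle(I,tuple(int(v) for v in u),4,col,1)
cv2.imwrite('pics/%s.png'%sys.argv[1],I)
E
python3 look.py w1
```

```text
[0.499636   0.01921781 0.45247788] [3.14095006e+00 7.58353467e-04 8.90578872e-02] [-0.15175057 -0.03581431] [297.31863964   0.         259.69941278] [[ 2.08309738e-03  9.58134673e-01  2.86310336e-01  8.41249617e-02]
 [ 9.99997729e-01 -1.86695496e-03 -1.02789990e-03 -1.17921800e-03]
 [-4.50338036e-04  2.86311827e-01 -9.58136386e-01  1.96820106e-02]
 [ 0.00000000e+00  0.00000000e+00  0.00000000e+00  1.00000000e+00]]
```

View pics/w1.png

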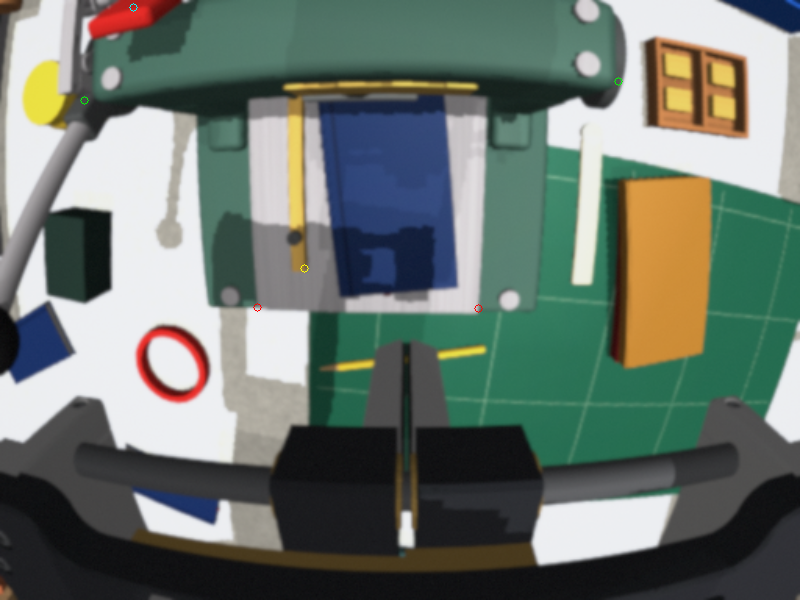

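The wrist view agrees with the press estimate: lay end at (304,268), ball at far left, book corners at about (341,296) and (457,286). The book's −y bed corner is slightly off, so I'll check it enlarged.

```bash
cat > z.py <<'E'
from h import *
import pickle
q=np.load('q.npy');o,s=pickle.load(open('w.pkl','rb'))
I=s['color'][50:210,120:360,::-1].copy();I=cv2.resize(I,(792,528),interpolation=cv2.INTER_CUBIC)
def L(a,b,col):
    P=np.linspace(a,b,20);u=(wpix(o,s,W(q,P))-[119.5,49.5])*3.3
    cv2.polylines(I,[np.round(u).astype(int)],False,col,1)
L((-.2,.1,.045),(-.2,-.1,.045),(0,0,255));L((-.2,-.1,.045),(.0,-.1,.045),(0,0,255));L((-.2,.1,.045),(.0,.1,.045),(0,0,255))
L((-.16,.05,.058),(0,.05,.058),(0,255,255))
cv2.imwrite('pics/z.png',I)
E
python3 z.py
```

```text
(no output)
```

View pics/z.png

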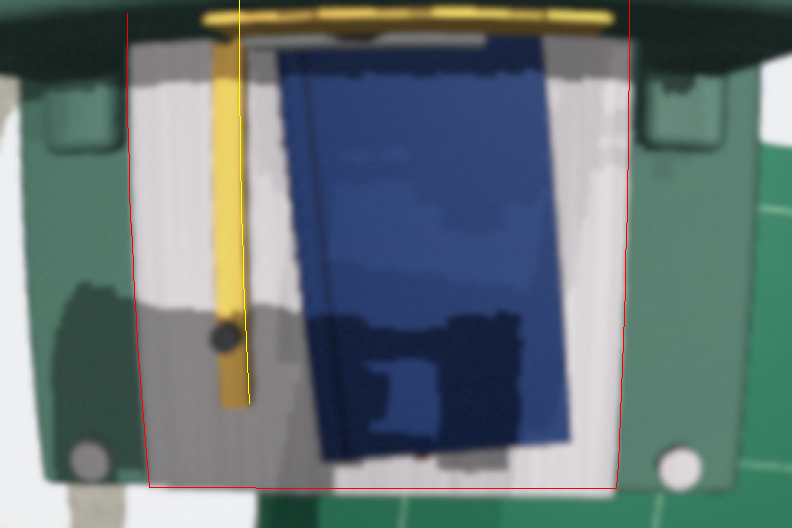

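```bash
python3 - <<'E'
from h import *
import pickle
q=np.load('q.npy');o,s=pickle.load(open('w.pkl','rb'))
for c in((322,462),(570,442),(279,60),(543,60)):
    print(inp(q,wonz(o,s,np.array(c)/3.3+[119.5,49.5],.063)).round(4))
E
```

```text
[-0.183   0.0206]
[-0.1746 -0.0775]
[-0.0261  0.0335]
[-0.0274 -0.0648]
```

step_arm --commands '[[[0,0,0,0,0,-0.185,0],[0,0,0,0,0,-0.185,0],[0,0,0,0,0,-0.185,0],[0,0,0,0,0,-0.185,0],[0,0,0,0,0,-0.185,0],[0,0,0,0,0,-0.185,0],[0,0,0,0,0,-0.185,0],[0,0,0,0,0,-0.185,0],[0,0,0,0,0,-0.185,0],[0,0,0,0,0,-0.185,0],[0,0,0,0,0,-0.185,0],[0,0,0,0,0,-0.185,0],[0,0,0,0,0,-0.185,0],[0,0,0,0,0,-0.185,0],[0,0,0,0,0,-0.185,0],[0,0,0,0,0,-0.185,0],[0,0,0,0,0,-0.185,0],[0,0,0,0,0,0,0]]]'

```text
time: 5.65
tool_pos: [0.4992, 0.018, 0.4529]
ee_rot: [-3.141, 0.0, -3.054]
wrist_force: [0.0, 0.4, -0.3]
width: 0.0006
finger_force: 0.0
```

```bash
cat > where.py <<'E'
from h import *
q=np.load('q.npy');o=robot.get_obs();f=o['wrist_force'];c,s_=np.cos(q[2]),np.sin(q[2])
print('press xy',(inp(q,o['tool_pos'])*1e3).round(1),'tip z',round((o['tool_pos'][2]-.199)*1e3,1),'yawrel',o['ee_rot'][2]-q[2],'F',(c*f[0]+s_*f[1]).round(1),(-s_*f[0]+c*f[1]).round(1),f[2].round(1),'j',o['joint_positions'].round(2))
E
python3 where.py
```

```text
press xy [-152.3  -37. ] tip z 253.9 yawrel -3.1440505491898785 F 0.1 0.4 -0.3 j [-0.08 -0.03  1.4  -0.    1.77 -1.74]
```

step_arm --commands '[[[-25,-21,0,0,0,0,0],[-25,-21,0,0,0,0,0],[-25,-20,0,0,0,0,0],[0,0,50,0,0,0,0],[0,0,50,0,0,0,0],[0,0,50,0,0,0,0],[0,0,30,0,0,0,0],[0,0,15,0,0,0,0],[0,0,6,0,0,0,0],[0,0,0,0,0,0,0],[0,0,0,0,0,0,0]]]'

```text
time: 7.02
tool_pos: [0.5807, -0.0356, 0.2534]
ee_rot: [-3.141, 0.003, -3.05]
wrist_force: [0.2, 0.2, 0.8]
width: 0.0008
finger_force: 0.0
```

```bash
python3 where.py
```

```text
press xy [-75.9 -97.7] tip z 54.4 yawrel -3.139707931419231 F 0.2 0.2 0.8 j [-0.16  0.23  1.51 -0.    1.4  -1.82]
```

step_arm --commands '[[[0,6,0,0,0,0,0],[0,6,0,0,0,0,0],[0,4,0,0,0,0,0],[0,3,0,0,0,0,0],[0,3,0,0,0,0,0],[0,3,0,0,0,0,0],[0,3,0,0,0,0,0],[0,2,0,0,0,0,0],[0,2,0,0,0,0,0],[0,0,0,0,0,0,0]]]'

```text
time: 8.28
tool_pos: [0.5768, -0.0044, 0.2516]
ee_rot: [-3.139, -0.002, -3.05]
wrist_force: [-1.9, -5.6, 2.9]
width: 0.0007
finger_force: 2.5
```

```bash
python3 where.py;python3 look.py w2
```

```text
press xy [-77.1 -66.3] tip z 52.6 yawrel -3.1397026884433736 F -2.4 -5.4 2.9 j [-0.11  0.22  1.52 -0.    1.4  -1.77]
[ 0.57675563 -0.0043866   0.25160663] [-3.13911682e+00 -2.18779109e-03 -3.04972316e+00] [-0.07706397 -0.06625307] [297.31863964   0.         259.69941278] [[ 2.08130980e-03  9.57787555e-01  2.87469420e-01  8.38405350e-02]
 [ 9.99997730e-01 -2.12429499e-03 -1.62388642e-04  1.17829655e-03]
 [ 4.55136029e-04  2.87469106e-01 -9.57789803e-01  1.96796301e-02]
 [ 0.00000000e+00  0.00000000e+00  0.00000000e+00  1.00000000e+00]]
```

View pics/w2.png

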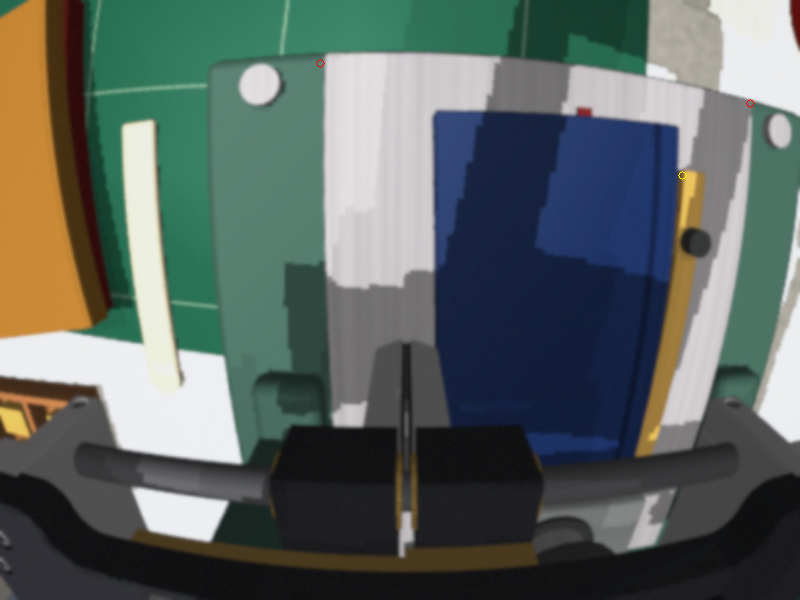

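The book is now nearly on the lay: spine at about col 665–678, lay inner face at about (682,175). A little skew is left.

step_arm --commands '[[[0,2,0,0,0,0,0],[0,2,0,0,0,0,0],[0,0,0,0,0,0,0],[0,0,0,0,0,0,0]]]'

```text
time: 8.82
tool_pos: [0.5762, -0.001, 0.2516]
ee_rot: [-3.138, -0.003, -3.05]
wrist_force: [-2.7, -7.5, 3.0]
width: 0.0003
finger_force: 3.5
```

```bash
python3 where.py
```

```text
press xy [-77.4 -62.8] tip z 52.6 yawrel -3.140077928461453 F -3.3 -7.2 3.0 j [-0.1   0.22  1.52 -0.    1.4  -1.76]
```

step_arm --commands '[[[0,2,0,0,0,0,0],[0,0,0,0,0,0,0],[0,1,0,0,0,0,0],[0,0,0,0,0,0,0],[0,0,0,0,0,0,0]]]'

```text
time: 9.45
tool_pos: [0.576, 0.0002, 0.2517]
ee_rot: [-3.132, -0.004, -3.051]
wrist_force: [-2.3, -12.8, 2.8]
width: 0.0008
finger_force: 6.5
```

```bash
python3 where.py
```

```text
press xy [-77.4 -61.7] tip z 52.7 yawrel -3.140970607274881 F -3.4 -12.5 2.8 j [-0.1   0.22  1.52 -0.01  1.4  -1.76]
```

step_arm --commands '[[[0,-10,0,0,0,0,0],[0,0,-45,0,0,0,0],[40,24,0,0,0,0,0],[45,24,0,0,0,0,0],[45,24,0,0,0,0,0],[0,0,0,0,0,0,0],[0,0,30,0,0,0,0],[0,0,15,0,0,0,0],[0,0,0,0,0,0,0],[0,0,0,0,0,0,0]]]'

```text
time: 10.7
tool_pos: [0.4421, 0.053, 0.2522]
ee_rot: [3.142, 0.001, -3.05]
wrist_force: [0.3, 0.5, 0.5]
width: 0.0003
finger_force: 0.0
```

```bash
python3 where.py
```

```text
press xy [-206.    3.] tip z 53.2 yawrel -3.1397131135240444 F 0.3 0.4 0.5 j [-0.01 -0.06  1.83  0.    1.37 -1.67]
```

step_arm --commands '[[[-8,0,0,0,0,0,0],[-8,0,0,0,0,0,0],[-4,0,0,0,0,0,0],[-4,0,0,0,0,0,0],[-4,0,0,0,0,0,0],[-4,0,0,0,0,0,0],[-4,0,0,0,0,0,0],[-3,0,0,0,0,0,0],[0,0,0,0,0,0,0],[0,0,0,0,0,0,0]]]'

```text
time: 11.95
tool_pos: [0.4801, 0.0566, 0.2515]
ee_rot: [-3.141, -0.001, -3.049]
wrist_force: [-3.3, -1.8, 1.8]
width: 0.0005
finger_force: 2.0
```

```bash
python3 where.py
```

```text
press xy [-167.8    3.2] tip z 52.5 yawrel -3.139445933226138 F -3.5 -1.5 1.8 j [ 0.    0.02  1.75 -0.    1.37 -1.66]
```

step_arm --commands '[[[-2,0,0,0,0,0,0],[-2,0,0,0,0,0,0],[-2,0,0,0,0,0,0],[0,0,0,0,0,0,0],[0,0,0,0,0,0,0]]]'

```text
time: 12.58
tool_pos: [0.4829, 0.0569, 0.2515]
ee_rot: [-3.141, -0.014, -3.049]
wrist_force: [-19.7, -3.4, 14.2]
width: 0.0007
finger_force: 9.7
```

```bash
python3 where.py
```

```text
press xy [-165.     3.3] tip z 52.5 yawrel -3.1392362887770076 F -19.9 -1.7 14.2 j [ 0.    0.03  1.74 -0.    1.38 -1.66]
```

step_arm --commands '[[[12,0,0,0,0,0,0],[0,0,-45,0,0,0,0],[-32,-33,0,0,0,0,0],[-32,-33,0,0,0,0,0],[-32,-32,0,0,0,0,0],[0,0,0,0,0,0,0],[0,0,30,0,0,0,0],[0,0,15,0,0,0,0],[0,8,0,0,0,0,0],[0,8,0,0,0,0,0],[0,6,0,0,0,0,0],[0,6,0,0,0,0,0],[0,3,0,0,0,0,0],[0,2,0,0,0,0,0],[0,1,0,0,0,0,0],[0,0,0,0,0,0,0],[0,0,0,0,0,0,0]]]'

```text
time: 14.7
tool_pos: [0.5761, -0.0007, 0.2523]
ee_rot: [-3.136, 0.001, -3.051]
wrist_force: [-0.3, -6.9, 2.2]
width: 0.0008
finger_force: 3.4
```

```bash
python3 where.py
```

```text
press xy [-77.4 -62.5] tip z 53.3 yawrel -3.140648845471429 F -0.9 -6.9 2.2 j [-0.1   0.22  1.53 -0.01  1.39 -1.76]
```

step_arm --commands '[[[0,2,0,0,0,0,0],[0,1,0,0,0,0,0],[0,0,0,0,0,0,0],[0,0,0,0,0,0,0]]]'

```text
time: 15.2
tool_pos: [0.576, 0.0005, 0.2524]
ee_rot: [-3.131, 0.001, -3.052]
wrist_force: [-0.0, -13.2, 0.3]
width: 0.0007
finger_force: 6.3
```

```bash
python3 where.py; python3 look.py w3;  python3 - <<'E'
from h import *
import pickle
q=np.load('q.npy');o,s=pickle.load(open('w.pkl','rb'))
I=s['color'][60:300,200:460,::-1].copy();I=cv2.resize(I,(650,600),interpolation=cv2.INTER_CUBIC);cv2.imwrite('pics/z3.png',I)
E
```

```text
press xy [-77.4 -61.3] tip z 53.4 yawrel -3.1414860988207844 F -1.2 -13.1 0.3 j [-0.09  0.22  1.53 -0.01  1.39 -1.75]
[5.75993510e-01 5.29805727e-04 2.52375291e-01] [-3.13114134e+00  9.99935647e-04 -3.05150657e+00] [-0.07738123 -0.06128806] [297.31863964   0.         259.69941278] [[ 2.07783650e-03  9.57782542e-01  2.87486147e-01  8.38417411e-02]
 [ 9.99997741e-01 -2.11872744e-03 -1.68883458e-04  1.17623551e-03]
 [ 4.47351159e-04  2.87485848e-01 -9.57784781e-01  1.96706637e-02]
 [ 0.00000000e+00  0.00000000e+00  0.00000000e+00  1.00000000e+00]]
```

View pics/z3.png

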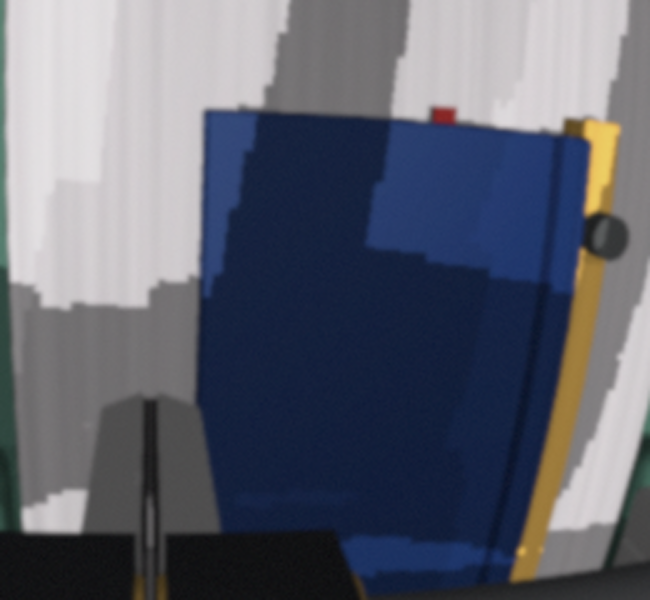

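The spine lies flush along the lay and the front edge is just past the lay's end. Next I compute the corners.

```bash
python3 - <<'E'
from h import *
import pickle
q=np.load('q.npy');o,s=pickle.load(open('w.pkl','rb'))
f=lambda c,z:(inp(q,wonz(o,s,np.array(c)/2.5+[199.5,59.5],z))*1e3).round(1)
print('front',f((206,111),.063),f((390,121),.063),f((588,138),.063),'lay end',f((619,126),.058),f((590,121),.058),'side',f((198,380),.063))
print('bed',f((5,180),.045))
E
```

```text
front [-158.6  -49.7] [-158.    -6.5] [-158.    48.7] lay end [-162.1   62. ] [-162.5   52.2] side [-94.  -50.4]
bed [-141.1  -99.6]
```

step_arm --commands '[[[0,-10,0,0,0,0,0],[0,0,-45,0,0,0,0],[33,23,0,0,0,0,0],[33,23,0,0,0,0,0],[33,23,0,0,0,0,0],[0,0,0,0,0,0,0],[0,0,30,0,0,0,0],[0,0,15,0,0,0,0],[-5,0,0,0,0,0,0],[-4,0,0,0,0,0,0],[-2,0,0,0,0,0,0],[-2,0,0,0,0,0,0],[0,0,0,0,0,0,0],[0,0,0,0,0,0,0]]]'

```text
time: 17.0
tool_pos: [0.4824, 0.0548, 0.2518]
ee_rot: [-3.141, -0.011, -3.049]
wrist_force: [-13.2, -1.8, 7.1]
width: 0.0004
finger_force: 6.3
```

```bash
python3 where.py
```

```text
press xy [-165.8    1.1] tip z 52.8 yawrel -3.1394289006718705 F -13.3 -0.6 7.1 j [-0.    0.03  1.74 -0.    1.38 -1.67]
```

step_arm --commands '[[[8,0,0,0,0,0,0],[0,0,-45,0,0,0,0],[0,0,-55,0,0,0,0],[0,0,-55,0,0,0,0],[0,0,-42,0,0,0,0],[0,0,0,0,0,0,0],[-34,21,0,0,0,0,0],[-34,21,0,0,0,0,0],[-34,21,0,0,0,0,0],[-34,21,0,0,0,0,0],[0,0,0,0,0,0,0],[0,0,0,0,0,0,0]]]'

```text
time: 18.5
tool_pos: [0.6041, 0.1504, 0.4475]
ee_rot: [-3.141, -0.002, -3.049]
wrist_force: [-0.6, 0.4, 0.5]
width: 0.0006
finger_force: 0.0
```

```bash
python3 - <<'E'
import numpy as np
q=np.load('q.npy');q[0]-=.0023;np.save('q.npy',q)
E
python3 where.py; python3 look.py w4
```

```text
press xy [-33.6  85.2] tip z 248.5 yawrel -3.139363838200273 F -0.6 0.5 0.5 j [ 0.15  0.25  1.1  -0.    1.79 -1.51]
[0.60408973 0.15039411 0.4474561 ] [-3.14111947e+00 -1.97852206e-03 -3.04938431e+00] [-0.03364144  0.08523863] [297.31863964   0.         259.69941278] [[ 2.08262306e-03  9.57788792e-01  2.87465291e-01  8.38400949e-02]
 [ 9.99997728e-01 -2.12546998e-03 -1.63035336e-04  1.17881939e-03]
 [ 4.54845429e-04  2.87464977e-01 -9.57791042e-01  1.96820213e-02]
 [ 0.00000000e+00  0.00000000e+00  0.00000000e+00  1.00000000e+00]]
```

View pics/w4.png

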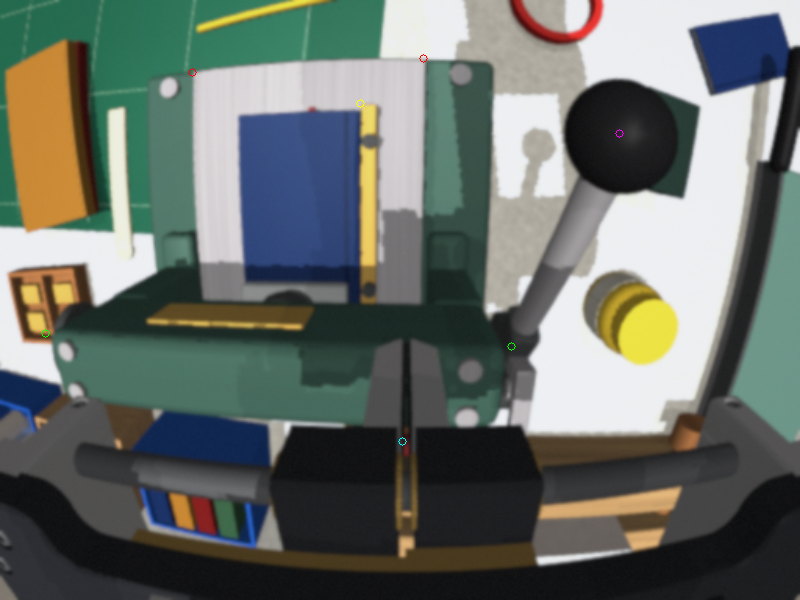

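The view shows the book square along the lay (240–360, 112–280). The fingers are in line with the tab, which is hidden behind them, and the ball is at (620,135), matching the prediction.

step_arm --commands '[[[-10,0,0,0,0,0,0],[-10,0,0,0,0,0,0],[-10,0,0,0,0,0,0],[-10,0,0,0,0,0,0],[-10,0,0,0,0,0,0],[-10,0,0,0,0,0,0],[-10,0,0,0,0,0,0],[-8,0,0,0,0,0,0],[-6,0,0,0,0,0,0],[-4,0,0,0,0,0,0],[0,0,0,0,0,0,0],[0,0,0,0,0,0,0]]]'

```text
time: 20.05
tool_pos: [0.6918, 0.1587, 0.449]
ee_rot: [-3.142, 0.001, -3.049]
wrist_force: [-0.3, -0.2, -0.4]
width: 0.0004
finger_force: 0.0
```

```bash
python3 where.py
```

```text
press xy [54.4 85.6] tip z 250.0 yawrel -3.1393499593447216 F -0.3 -0.2 -0.4 j [ 0.15  0.46  0.82 -0.    1.86 -1.52]
```

step_arm --commands '[[[-3,0,0,0,0,0,0],[-3,0,0,0,0,0,0],[0,0,0,0,0,0,0],[0,0,0,0,0,0,0]]]'

```text
time: 20.55
tool_pos: [0.6978, 0.1592, 0.4487]
ee_rot: [-3.141, 0.0, -3.049]
wrist_force: [0.3, -0.3, 0.2]
width: 0.0002
finger_force: 0.1
```

```bash
python3 where.py
```

```text
press xy [60.5 85.6] tip z 249.7 yawrel -3.139402722030802 F 0.3 -0.4 0.2 j [ 0.15  0.48  0.8  -0.    1.86 -1.52]
```

step_arm --commands '[[[20,0,0,0,0,0,0],[20,0,-50,0,0,0,0],[20,0,-50,0,0,0,50],[32,15,-10,0,0,0,62],[32,15,0,0,0,0,62],[32,15,0,0,0,0,62],[31,16,0,0,0,0,62],[0,0,0,0,0,0,62],[0,0,0,0,0,0,62]]]'

```text
time: 21.68
tool_pos: [0.5062, 0.2026, 0.5588]
ee_rot: [-3.141, 0.001, -3.05]
wrist_force: [0.5, 0.1, -0.8]
width: 0.0617
finger_force: 0.0
```

```bash
python3 where.py; python3 - <<'E'
from h import *
q=np.load('q.npy')
tab=lambda a:(.04+.055*np.sin(a-.61),.085,.205+.055*np.cos(a-.61))
for n in('side','scene'):
    s=eyes.snapshot(n);save(s,n+'2.png')
    print(n,[(a,pix(s,W(q,tab(a))).round(0).tolist()) for a in(0,.9,1.3)],'ball',pix(s,W(q,(-.1273,.147,.302))))
    h=cv2.cvtColor(s['color'],cv2.COLOR_RGB2HSV);x,y=pix(s,W(q,tab(.8)))[0].astype(int)
    m=((h[...,0]<8)|(h[...,0]>172))&(h[...,1]>170)&(h[...,2]>90);w=np.zeros_like(m);w[y-30:y+30,x-30:x+30]=1
    Y,X=np.nonzero(m&w);print('red',X.mean(),Y.mean(),len(X))
    for k in('ball','catch_tab'):print(k,[(t['xy'],round(t['confidence'],2)) for t in models.tip_of(s,k)[:2]])
E
```

```text
press xy [-126.5  146. ] tip z 359.8 yawrel -3.139531715713669 F 0.5 0.1 -0.8 j [ 0.28  0.1   1.05 -0.    1.99 -1.39]
side [(0, [[305.0, 145.0]]), (0.9, [[319.0, 139.0]]), (1.3, [[324.0, 140.0]])] ball [[257.24427057 132.38697436]]
red 324.0 141.6271186440678 59
ball [([257.3, 131.4], 0.62)]
catch_tab [([328.3, 139.2], 0.89)]
scene [(0, [[219.0, 231.0]]), (0.9, [[206.0, 238.0]]), (1.3, [[201.0, 242.0]])] ball [[267.19141909 214.35280934]]
red 201.78048780487805 241.4268292682927 82
ball [([267.6, 213.0], 0.64)]
catch_tab [([199.8, 242.2], 0.75), ([227.7, 232.0], 0.67)]
```

The catch is flipped back (red centroid matches the 1.3 rad prediction in both views), and the ball is where predicted.

step_arm --commands '[[[0,1,30,0,0,0,62],[0,0,27,0,0,0,62],[0,0,15,0,0,0,62],[0,0,5,0,0,0,62],[0,0,0,0,0,0,62],[0,0,0,0,0,0,30],[0,0,0,0,0,0,20],[0,0,0,0,0,0,20],[0,0,0,0,0,0,20],[0,0,0,0,0,0,20]]]'

```text
time: 23.22
tool_pos: [0.5059, 0.203, 0.482]
ee_rot: [-3.139, 0.0, -3.051]
wrist_force: [0.7, -4.1, 2.4]
width: 0.0327
finger_force: 30.0
```

```bash
python3 where.py
```

```text
press xy [-126.7  146.5] tip z 283.0 yawrel -3.1406447428388584 F 0.4 -4.2 2.4 j [ 0.28  0.07  1.23 -0.    1.83 -1.38]
```

step_arm --commands '[[[7.1,-1,7.6,0,0,0,20],[6.7,0,8,0,0,0,20],[6.2,0,8.3,0,0,0,20],[5.7,0,8.7,0,0,0,20],[5.2,0,9,0,0,0,20],[4.7,0,9.3,0,0,0,20],[4.1,0,9.5,0,0,0,20],[0,0,0,0,0,0,20]]]'

```text
time: 24.22
tool_pos: [0.466, 0.1993, 0.42]
ee_rot: [3.141, -0.002, -3.049]
wrist_force: [-1.7, -0.3, 3.4]
width: 0.0328
finger_force: 30.0
```

```bash
python3 where.py
```

```text
press xy [-166.8  146.4] tip z 221.0 yawrel -3.138749518707585 F -1.7 -0.1 3.4 j [ 0.29 -0.01  1.44  0.    1.71 -1.37]
```

step_arm --commands '[[[3.6,0,9.8,0,0,0,20],[3,0,10,0,0,0,20],[2.4,0,10.1,0,0,0,20],[1.8,0,10.2,0,0,0,20],[1.3,0,10.3,0,0,0,20],[0.7,0,10.4,0,0,0,20],[0.1,0,10.4,0,0,0,20],[-0.5,0,10.4,0,0,0,20],[-1.1,0,9,0,0,0,20],[0,0,0,0,0,0,20],[0,0,0,0,0,0,20]]]'

```text
time: 25.6
tool_pos: [0.4552, 0.1984, 0.3314]
ee_rot: [3.14, 0.001, -3.049]
wrist_force: [-3.2, 0.5, 8.5]
width: 0.0326
finger_force: 30.0
```

```bash
python3 where.py
```

```text
press xy [-177.7  146.4] tip z 132.4 yawrel -3.139178950153457 F -3.1 0.8 8.5 j [ 0.3  -0.01  1.61  0.    1.53 -1.37]
```

step_arm --commands '[[[0,0,2,0,0,0,20],[0,0,2,0,0,0,20],[0,0,0,0,0,0,20],[0,0,0,0,0,0,20],[0,0,0,0,0,0,20],[0,0,0,0,0,0,20]]]'

```text
time: 26.35
tool_pos: [0.4553, 0.1984, 0.3278]
ee_rot: [3.14, 0.002, -3.049]
wrist_force: [-2.0, 0.1, 7.8]
width: 0.0331
finger_force: 30.0
```

```bash
python3 where.py; python3 look.py w5; python3 - <<'E'
from h import *
q=np.load('q.npy');a=np.deg2rad(8)
for n in('side','scene'):
    s=eyes.snapshot(n);print(n,pix(s,W(q,(-.18*np.cos(a),.147,.15))),[(t['xy'],round(t['confidence'],2)) for t in models.tip_of(s,'ball')[:2]],[(t['xy'],round(t['confidence'],2)) for t in models.tip_of(s,'catch_tab')[:1]])
E
```

```text
press xy [-177.5  146.4] tip z 128.8 yawrel -3.1391735732287986 F -1.9 0.3 7.8 j [ 0.3  -0.    1.62  0.    1.52 -1.37]
[0.45534313 0.19838172 0.3278313 ] [ 3.14021445e+00  2.45374889e-03 -3.04919404e+00] [-0.17747422  0.1463982 ] [297.31863964   0.         259.69941278] [[ 2.08572897e-03  9.57789929e-01  2.87461479e-01  8.38386043e-02]
 [ 9.99997726e-01 -2.12583213e-03 -1.72627014e-04  1.17931268e-03]
 [ 4.45754433e-04  2.87461185e-01 -9.57792184e-01  1.96848538e-02]
 [ 0.00000000e+00  0.00000000e+00  0.00000000e+00  1.00000000e+00]]
side [[241.74265745 171.015429  ]] [([243.9, 168.0], 0.5)] [([324.6, 136.4], 0.85)]
scene [[278.63282508 229.99483631]] [([279.1, 229.4], 0.68)] [([197.8, 241.1], 0.67)]
```

View pics/w5.png

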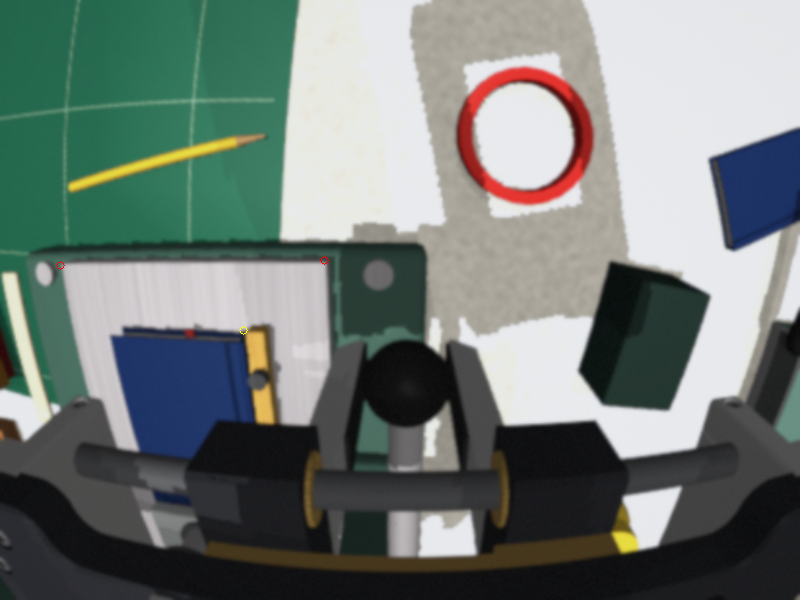

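```bash
python3 - <<'E'
from h import *
import pickle
q=np.load('q.npy');o,s=pickle.load(open('w.pkl','rb'))
f=lambda c,z:(inp(q,wonz(o,s,np.array(c)/1.5625,z))*1e3).round(1)
print('front',f((113,337),.063),f((245,337),.063),'lay end',f((270,327),.058),'bed',f((62,262),.045),f((328,260),.045))
for a in (.75,.85,.925,.95):
    p=np.pi/4-a;print(a,wpix(o,s,W(q,(-.18*np.cos(p),.147,.175+.18*np.sin(p))))*1.5625)
E
```

```text
front [-154.4  -46. ] [-158.1   52.5] lay end [-162.9   67.4] bed [-202.2  -97.4] [-200.4  102.4]
0.75 [[403.00930547 419.80962565]]
0.85 [[403.23034947 393.1892588 ]]
0.925 [[403.36429788 379.11926457]]
0.95 [[403.40340265 375.39379369]]
```

step_arm --commands '[[[0,0,2,0,0,0,20],[0,0,2,0,0,0,20],[0,0,0,0,0,0,20],[0,0,0,0,0,0,20]]]'

```text
time: 27.2
tool_pos: [0.4553, 0.1984, 0.3263]
ee_rot: [3.14, 0.004, -3.049]
wrist_force: [-5.2, -0.6, 16.2]
width: 0.0325
finger_force: 30.0
```

```bash
python3 where.py
```

```text
press xy [-177.5  146.4] tip z 127.3 yawrel -3.1390715066281083 F -5.3 -0.2 16.2 j [ 0.3  -0.    1.62  0.    1.52 -1.37]
```

```bash
python3 - <<'E'
from h import *
import pickle
q=np.load('q.npy');o,s=pickle.load(open('w.pkl','rb'))
x0,y0,k=30,155,4.5
I=s['color'][y0:y0+130,x0:x0+175,::-1].copy();I=cv2.resize(I,None,fx=k,fy=k,interpolation=cv2.INTER_CUBIC)
def L(a,b,col):
    u=(wpix(o,s,W(q,np.linspace(a,b,20)))-[x0-.5,y0-.5])*k
    cv2.polylines(I,[np.round(u).astype(int)],False,col,1)
L((-.2,.1,.045),(-.2,-.1,.045),(0,0,255));L((-.155,.05,.063),(-.155,-.05,.063),(255,255,0));L((-.155,-.05,.063),(-.05,-.05,.063),(255,255,0));L((-.155,.05,.063),(-.05,.05,.063),(255,255,0))
L((-.16,.05,.058),(-.16,.062,.058),(0,0,255));L((-.16,.05,.058),(-.06,.05,.058),(0,0,255))
cv2.imwrite('pics/z5.png',I)
E
```

```text
(no output)
```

View pics/z5.png

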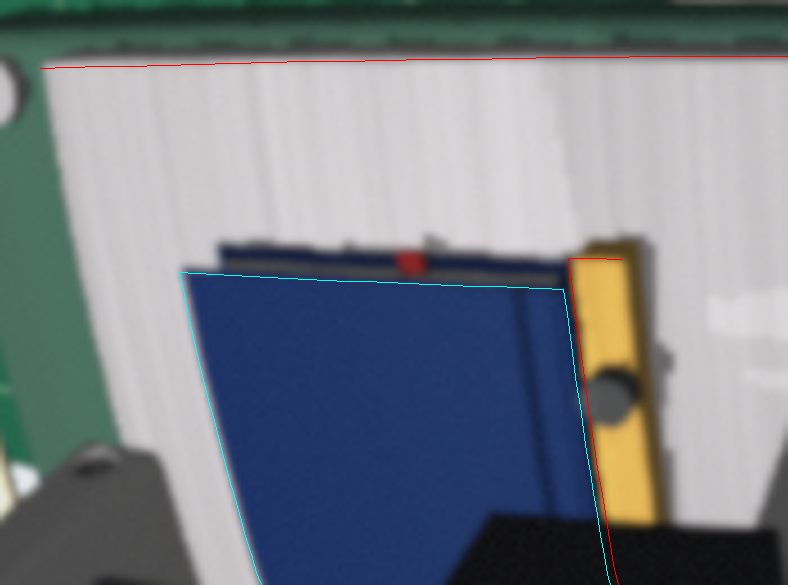

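The predicted home outline lies right on the cover's edges, from (183,272) to (565,290), so the book is registered and square. The lever is on its stop with 16 N at the ball, so I'm handing in.

```bash
python3 -c "
from h import *
print(robot.close_job())"
```

```text
the job is handed in; nothing more can be done
None
```

I registered the notebook against the stops and lay, flipped the catch back, pulled the lever onto its stop, and handed the job in at about 27 s still gripping the ball; hand-in returned no verdict, and I did not measure the die's force on the cover.

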